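# Latch the blue casting flask shut

### The job

Close the draw latch of the blue casting flask: flip its brass claw over so that it drops over the steel keeper on the other half, then swing the black-ended lever all the way back and down over centre until it lies flat and stays there, holding the two halves together. Leave the latch of the red flask as it is.

Things in the scene. Friction and masses are not known exactly. Their poses are not given: they have to be found in the camera images.
- blue_flask: Blue two-part casting flask on a 226 x 100 mm base plate, fixed; deck at z = 50 mm. A look-alike red one stands beside it, in either order. Origin: on the worktop right below the lever's pivot; x runs from the fixed half (-96 to 22 mm) over the seam to the sliding half, y along the seam, z up. The latch is on top at y = 0; lever pivot along y at x = 0, z = 68 mm.
- blue_lever (a joint): Steel lever, 60 mm from pivot to tip; last 30 mm a black paddle 26 mm wide, 6 thick. 0 = flat, pointing to the flask's -x; at angle q (rad) its tip is at x = -60 cos q, z = 68 + 60 sin q mm. Starts upright at 1.75 to 2.0, stays where left while the claw is slack. With the claw hooked, about 2 N at the paddle swings it; let go above 0.45 it springs up, below 0.3 it snaps flat.
- blue_claw (a joint): Brass claw, 41 mm wide, 70 mm long, straddling the lever; its pin is at x = -24 cos(q - 0.35), z = 68 + 24 sin(q - 0.35) mm (q: lever angle). Angle c in rad: its elevation over the flask's +x is c - q. Starts at its stop (3.8), thrown back 10 to 30 degrees past upright to -x, plate above the lever's tip. Swings freely: pushed to +x past upright it falls on the keeper.
- blue_hook (a point): Middle of the claw's turned-down lip (rounded edge, 2.5 mm radius), 70 mm along the claw from its pin and 9 mm below its end plate (29 mm long, 3 mm thick).
- blue_keeper (a point): Middle of the rounded nose (2 mm radius, 24 mm long along y) on the top +x edge of the steel keeper post on the sliding half, z = 73.5 mm. Axes as the flask's. Hooked, the claw's lip sits on the +x side of the post just below the nose.
- blue_half (a joint): Sliding half, 78 mm long: width of the gap at the seam in m, 0 = metal to metal. A rubber seam springs it open to about 0.008; the shut latch draws it in to about 0.002.
- red_lever (a joint): The same lever on the red flask, which stands open likewise (1.75 to 2.0 rad) and is to be left so.
- red_claw (a joint): The same claw on the red flask, thrown back at its stop (3.8 rad), to be left so.

How it is judged:
By the outcome, as a careful person would: the job done as asked, in the order asked, and still so for the second after the job is handed in, with the robot touching nothing.
It also fails if it takes over 42 s, if anything falls off the work surface, if the arm or the gripper's body presses on something with over 40 N, if the wrist force passes 120 N, or if a joint passes its speed limit or range.

### The arm

A 6-joint arm with a two-finger parallel gripper is mounted at the origin on a cart in front of the work surface, level with it; the furniture and walls round the work are solid. World frame = base frame: x ahead of the robot, y to its left, z up, the work surface at z = 0. Lengths are in m, angles in rad, forces in N, time in s.
With the tool pointing down it reaches from about 0.3 to 0.775 m from the base axis. Payload 14.6 kg.
Tool frame: the origin (TCP) lies midway between the tips of the shut fingers; the grasp point (between the pads) lies 19 mm behind it; z points along the fingers, y is the line along which they close (so a half turn about z gives the same grasp; the last joint's range is limited). The gripper opens to 85 mm and grips with 20 to 120 N. Pads are 22 mm wide; open, the fingers measure 114 mm over their backs; the gripper's body (76 mm by 85 mm) begins 54 mm behind the grasp point. The pads swing forward as they close: fully open they stand 13 mm farther back than shut.
Start: joints at [-1.285, 0.3, 1.521, -0, 1.321, -0.067], TCP at [0.19, -0.516, 0.202] pointing down, gripper open.
Joint ranges: [-3.03, 3.03], [-0.79, 2.21], [0.23, 2.52], [-1.04, 4.18], [0, 3.07], [-2.55, 2.55]. Speed limits (rad/s): [2.22, 2.22, 2.57, 3.14, 3.14, 3.14].

### API

Orientations are given as a unit quaternion [w, x, y, z].
In Python, from plant import * gives the robot as it stands. The module is installed in compiled form; this text tells all that it offers.
- The arm moves only by the tool move_arm, never from a script. Its argument "plan" is a list of rows, each an object with "dp": the shift along the world's x, y, z in cm, a list of three; "turn": the turn, a rotation vector about the world's x, y, z in degrees, a list of three. In form: [{"dp": [dx, dy, dz], "turn": [ax, ay, az]}, ...]. A call has 1 to 8 rows; each row is the pose to reach, as a shift and turn from the pose commanded when the call began; what a row does not reach only later rows make up. A row lasts 1/10 s, in which the tool goes at most 50 mm and 8.59 degrees, less where a joint would pass 70% of its speed; a pose out of reach is approached as far as the arm can. A call with a gripper value outside its range is refused whole. "grip" is the opening, from 0 (shut) to 1 (fully open), set as the call begins (left out, the last holds). The fingers move at their own pace and stop on an object; "force" is the grip in N (left out, the last holds). Time passes only in rows, so rows that repeat a pose let the fingers close. It gives the time, the measured TCP pose, the force, the opening and the grip force at its end, in the units of the state.
- observe(): the state, without advancing time (a new reading comes with each control period).
- camera(name): name is "side" or "top"; returns a dict with "color" (384x512x3 uint8, blue, green, red), "z_map" (384x512 float32, m along the optical axis (not along the pixel's ray), 0 where there is no reading), "fx", "fy", "cx", "cy" (pixels), "R" (3x3) and "t" (3): a world point X has camera coordinates R X + t. Camera axes: x right, y down, z forward; pixel columns grow to the right and rows downward; lengths in m; the calibration is good to about 2 mm. A picture is of the moment at which its call begins.
- sign_off(): hands the job in; it is judged then, once.
The state is a dict: "t": time; "q": joint angles; "dq": joint speeds; "joint_efforts": joint torques, N m; "tcp_pos": TCP position; "ee_rot": TCP orientation; "contact_force": force on the tool from outside, world axes, zero at the start; "ft_torque": the same for the moment, N m; "opening": opening from 0.0 (shut) to 1.0 (fully open); "grip_force": force on a finger pad.
Only numpy, scipy, OpenCV 4.12 (cv2) and the standard library are available. Lean on these libraries where they do the work, as an engineer would, in place of code of your own. Each camera call takes 0.05 s, during which the arm holds its last target. There are 200 camera calls.

## Working session

There is one attempt and no reset: what is moved stays moved. The work goes in short steps, Python scripts to look and compute and a tool call to move; the robot and the scene stay as the last step left them, time stands still between calls to the robot, and variables do not carry over. Pictures are saved under pics/ and viewed, at most 10 in all, crops included, and the job is handed in when it is done.

Besides the shell and the picture viewer there is one more tool, called after "Call:" in YAML: its name, and indented under it one key for each argument. move_arm: Moves the arm, as the interface text tells. Its arguments: {"type":"object","properties":{"plan":{"type":"array"},"grip":{"type":"number"},"force":{"type":"number"}},"required":["plan"]}

```bash
mkdir -p pics; cat > h.py <<'E'
from plant import *
import numpy as np, cv2
def snap(n):
    c=camera(n); return c
def w(c,u,v,z=None):
    z=c["z_map"][int(v),int(u)] if z is None else z
    p=np.array([(u-c["cx"])/c["fx"]*z,(v-c["cy"])/c["fy"]*z,z])
    return c["R"].T@(p-c["t"])
E
python3 - <<'E'
from h import *
import pickle
ims=[]
for n in("top","side"):
    c=camera(n); pickle.dump(c,open(n+".pkl","wb")); cv2.imwrite(f"pics/{n}0.png",c["color"]); print(n,c["fx"],c["cx"],c["cy"],c["R"].round(3).tolist(),c["t"].round(3))
o=observe();print(o)
E
```

```text
top 471.62523993958524 248.6278200119927 193.24809213262316 [[0.015, -1.0, -0.015], [-0.996, -0.013, -0.092], [0.092, 0.016, -0.996]] [0.02  0.501 1.349]
side 401.58821065967294 252.5024534755677 198.10133284767178 [[0.998, 0.06, 0.016], [0.049, -0.597, -0.801], [-0.039, 0.8, -0.599]] [-0.512  0.042  0.915]
{'t': 0.1, 'q': array([-1.28462042e+00,  3.00409326e-01,  1.52153445e+00, -5.65994064e-06,
        1.32069736e+00, -6.66042177e-02]), 'dq': array([ 0.00086288, -0.00127796, -0.0022922 , -0.00057535, -0.00011028,
       -0.00175046]), 'joint_efforts': array([-9.04020835e-04, -5.44383895e+01, -3.62370801e+01, -1.51297895e-04,
        3.06985065e-03,  3.04160119e-05]), 'tcp_pos': array([ 0.18995367, -0.51589511,  0.20167494]), 'ee_rot': array([-5.20782664e-04,  9.84483308e-01,  1.75477468e-01, -6.01635471e-05]), 'contact_force': array([0.56247688, 0.1599211 , 0.34902906]), 'ft_torque': array([ 0.02343508, -0.01497772, -0.00730716]), 'grip_force': 0.0, 'opening': 1.001542902531893}
```

View pics/top0.png

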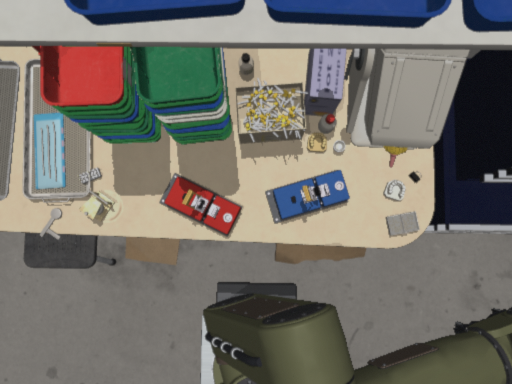

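View pics/side0.png

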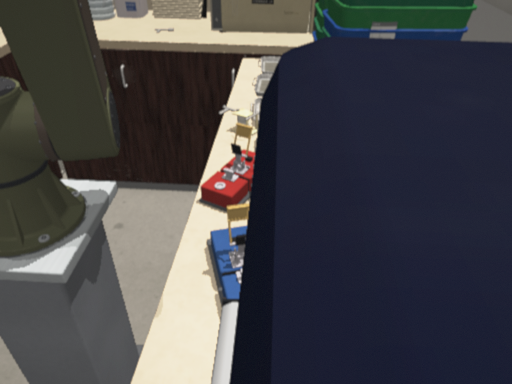

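The top view shows the blue flask at about (308,196) and the red one at (202,205). In the side view the blue flask is partly hidden, with its claw near (238,213). I'll enlarge both.

```bash
python3 - <<'E'
from h import *
import pickle
c=pickle.load(open("top.pkl","rb"));s=pickle.load(open("side.pkl","rb"))
a=cv2.resize(c["color"][160:235,255:360],None,fx=7,fy=7,interpolation=cv2.INTER_CUBIC)
b=cv2.resize(s["color"][190:310,195:275],None,fx=5,fy=5,interpolation=cv2.INTER_CUBIC)
cv2.imwrite("pics/a.png",a);cv2.imwrite("pics/b.png",b)
m=np.zeros(c["z_map"].shape,bool)
P=[]
hsv=cv2.cvtColor(c["color"],cv2.COLOR_BGR2HSV)
for v in range(165,230):
  for u in range(258,358):
    if c["z_map"][v,u]>0 and 100<hsv[v,u,0]<130 and hsv[v,u,1]>120:
      p=w(c,u,v)
      if .035<p[2]<.065: P.append(p)
P=np.array(P);print(len(P),np.median(P[:,2]))
r=cv2.minAreaRect((P[:,:2]*1000).astype(np.float32));print(r,cv2.boxPoints(r))
for v in range(176,216,2):
  print(v,[int(1000*w(c,u,v)[2]) for u in range(290,346,2)])
E
```

```text
1526 0.04985766208660247
((498.24737548828125, -150.2373046875), (86.2261734008789, 202.6375732421875), 17.277252197265625) [[ 426.98834  -66.29455]
 [ 487.17084 -259.78888]
 [ 569.5064  -234.18005]
 [ 509.3239   -40.68573]]
176 [0, -1, 1, 0, -4, 0, 0, 3, 0, 0, 4, 0, 1, 9, 44, 45, 51, 47, 51, 55, 49, 49, 44, 48, 52, 50, 49, 0]
178 [-4, 0, 1389, 0, -4, -4, -9, -1, 1, 4, 4, 6, 2, 49, 55, 49, 48, 50, 49, 45, 52, 51, 43, 52, 55, 52, 50, 0]
180 [-2, -1, -2, 6, 1, 0, 13, 11, 54, 46, 55, 47, 24, 50, 49, 54, 49, 50, 49, 50, 44, 47, 54, 51, 46, 46, 46, 2]
182 [0, 1, 0, 3, 47, 51, 53, 41, 51, 51, 53, 48, 30, 40, 50, 49, 47, 51, 48, 50, 47, 47, 51, 57, 58, 56, 53, 48]
184 [0, 47, 46, 45, 44, 48, 49, 47, 46, 50, 50, 46, 44, 34, 47, 55, 49, 56, 74, 50, 57, 48, 50, 54, 48, 50, 59, 48]
186 [53, 46, 50, 54, 48, 46, 49, 159, 159, 93, 50, 51, 43, 119, 130, 53, 54, 69, 78, 48, 53, 43, 50, 55, 46, 48, 48, 48]
188 [53, 45, 47, 42, 48, 48, 158, 161, 163, 92, 46, 46, 111, 124, 133, 54, 50, 61, 72, 49, 44, 53, 46, 58, 55, 51, 53, 46]
190 [53, 52, 49, 53, 50, 52, 53, 156, 162, 75, 93, 50, 109, 122, 122, 59, 
[... 721 characters left out ...]
1389, 26, 39, 45, 47, 48, 49, 52, 48, 49, 43, 13, 10, 10]
204 [50, 49, 48, 53, 44, 48, 51, 52, 51, 50, 49, 1389, 49, 48, 47, 47, 33, 52, 53, 52, 47, 28, 8, 10, 11, -1, -7, -1]
206 [52, 48, 50, 49, 51, 48, 53, 50, 50, 51, 47, 52, 48, 48, 50, 50, 27, 45, 9, 6, 13, 7, 0, -1, 1, -4, -1, 1]
208 [50, 53, 48, 48, 47, 49, 46, 49, 48, 49, 48, 53, 56, 52, 46, 6, 8, 7, 2, -5, 3, 5, 1, -3, 6, 0, -2, 2]
210 [53, 48, 47, 49, 48, 47, 51, 45, 50, 49, 47, 20, 9, 10, 3, -8, 3, 1, 0, 0, 0, 1, 3, 0, -5, 0, 3, -6]
212 [48, 47, 51, 51, 53, 51, 49, 46, 9, 0, 7, 8, 0, 2, -2, -1, -2, 2, 1, -1, -1, 0, -1, 0, 1, 3, 1, 2]
214 [52, 51, 50, 56, 40, 8, 9, 3, 7, -2, 1, 0, 2, -1, -3, 3, 1, 0, -1, 2, 0, 1, 2, -1, 0, 2, 4, 0]
```

View pics/a.png

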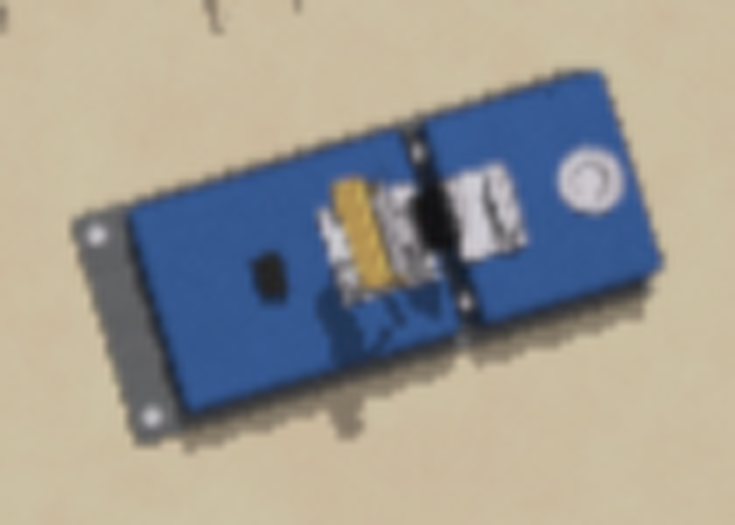

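View pics/b.png

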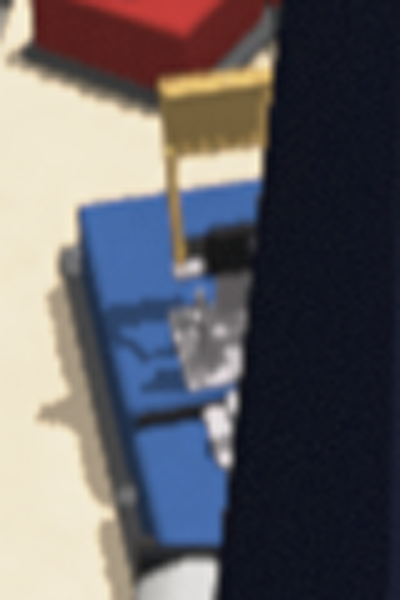

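The crop shows the flask with its fixed half to the left (world +y). The claw plate is at crop (362,232), which is full-image (306.7,193). The paddle is at (437,215), or (317.4,190.7), and the keeper is at (500,208), or (326.4,189.7). The side crop shows the claw upright, with its plate above the black paddle.

```bash
cat >> h.py <<'E'
th=np.arctan2(-.955,.297); X=np.array([np.cos(th),np.sin(th),0]); Y=np.array([-X[1],X[0],0]); Z=np.array([0,0,1.])
O=np.array([.4982,-.1502,0])-.006*X
A=np.array([X,Y,Z])
F=lambda p:(A@(np.array(p)-O)*1000).round(1)
W=lambda f:O+A.T@np.array(f)/1000
E
python3 - <<'E'
from h import *
import pickle
c=pickle.load(open("top.pkl","rb"))
Q=np.array([F(w(c,u,v)) for v in range(180,206) for u in range(290,345) if c["z_map"][v,u]>0])
for n,l,h,x0,x1 in(("claw",150,175,-90,40),("paddle",105,140,-20,60),("steel",66,80,25,80)):
  q=Q[(Q[:,2]>l)&(Q[:,2]<h)&(Q[:,0]>x0)&(Q[:,0]<x1)&(abs(Q[:,1])<40)]
  print(n,len(q),np.median(q,0),q.min(0),q.max(0),np.percentile(q,[15,85],axis=0).tolist())
print("origin",O,th,"tcp",F(observe()["tcp_pos"]))
for f in[(-85,0,215),(-85,0,142),(60,0,142)]:print(W(f))
E
```

```text
claw 77 [-20.8  -0.6 161.6] [-26.7 -20.2 151.5] [-14.   20.3 168.1] [[-25.060000000000002, -14.78, 158.6], [-16.540000000000003, 13.919999999999996, 164.32]]
paddle 58 [ 1.3950e+01 -1.0000e-01  1.2085e+02] [-11.3 -19.4 105.9] [ 20.8  17.4 133.4] [[10.11, -10.025000000000002, 109.91], [17.935, 9.624999999999998, 127.09]]
steel 33 [48.8  0.1 73.7] [ 43.9 -13.   68.9] [54.4 13.5 79.9] [[45.5, -7.96, 70.4], [52.2, 9.12, 77.0]]
origin [ 0.49641821 -0.14447067  0.        ] -1.269283363315266 tcp [ 263.7 -402.9  201.7]
[ 0.47117616 -0.06330517  0.215     ]
[ 0.47117616 -0.06330517  0.142     ]
[ 0.51423612 -0.20176397  0.142     ]
```

Call:
move_arm:
  plan:
    - {"dp": [0,0,5],"turn": [0,0,0]}
    - {"dp": [7,11,6],"turn": [0,0,-1]}
    - {"dp": [14,23,6],"turn": [0,0,-2]}
    - {"dp": [21,34,6],"turn": [0,0,-2.9]}
    - {"dp": [28.1,45.2,5],"turn": [0,0,-2.9]}
    - {"dp": [28.1,45.2,5],"turn": [0,0,-2.9]}
    - {"dp": [28.1,45.2,5],"turn": [0,0,-2.9]}
    - {"dp": [28.1,45.2,5],"turn": [0,0,-2.9]}
  grip: 0
  force: 20

```text
t: 0.9
tcp_pos: [0.3751, -0.217, 0.255]
ee_rot: [0.0, 0.989, 0.15, 0.0]
contact_force: [0.3, -0.4, 1.0]
opening: -0.005
grip_force: 0.0
```

Call:
move_arm:
  plan:
    - {"dp": [3,5,0],"turn": [0,0,0]}
    - {"dp": [6,10,0],"turn": [0,0,0]}
    - {"dp": [9.6,15.4,0],"turn": [0,0,0]}
    - {"dp": [9.6,15.4,0],"turn": [0,0,0]}
    - {"dp": [9.6,15.4,0],"turn": [0,0,0]}
    - {"dp": [9.6,15.4,-4],"turn": [0,0,0]}
    - {"dp": [9.6,15.4,-8],"turn": [0,0,0]}
    - {"dp": [9.6,15.4,-8],"turn": [0,0,0]}

```text
t: 1.7
tcp_pos: [0.4681, -0.0649, 0.1709]
ee_rot: [-0.001, 0.989, 0.15, -0.004]
contact_force: [-0.2, 0.7, 0.2]
opening: -0.002
grip_force: 0.0
```

```bash
python3 - <<'E'
from h import *
o=observe();print(o["t"],o["tcp_pos"],F(o["tcp_pos"]))
print((W((-85,0,142))-o["tcp_pos"])*100)
a=camera("top")["color"][150:240,250:370];b=camera("side")["color"][130:310,180:300]
cv2.imwrite("pics/c.png",np.hstack([cv2.resize(a,(480,360)),cv2.resize(b,(300,450))[:360]]))
E
```

```text
1.7 [ 0.46805876 -0.06489127  0.17088363] [-84.4  -3.4 170.9]
[ 0.31173991  0.15861087 -2.88836348]
```

View pics/c.png

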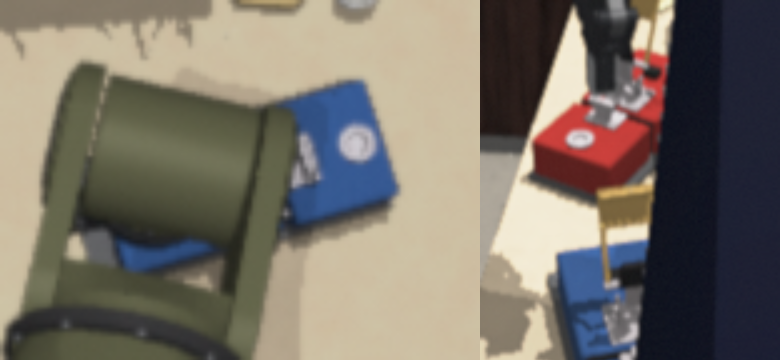

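The top view is mostly hidden by the arm. The side view shows the shut gripper on the far (-x) side of the blue claw, which is still upright at (625,210). Next I lower the tool and push.

Call:
move_arm:
  plan:
    - {"dp": [0,0,-3.3],"turn": [0,0,0]}
    - {"dp": [0,0,-3.3],"turn": [0,0,0]}
    - {"dp": [0.3,-1,-3.3],"turn": [0,0,0]}
    - {"dp": [0.6,-1.9,-3.3],"turn": [0,0,0]}
    - {"dp": [0.9,-2.9,-3.3],"turn": [0,0,0]}
    - {"dp": [1.2,-3.8,-3.3],"turn": [0,0,0]}
    - {"dp": [1.2,-3.8,-3.3],"turn": [0,0,0]}

```text
t: 2.5
tcp_pos: [0.483, -0.1043, 0.1424]
ee_rot: [0.0, 0.989, 0.15, 0.0]
contact_force: [0.1, -0.2, -0.3]
opening: -0.001
grip_force: 0.0
```

```bash
python3 - <<'E'
from h import *
o=observe();print(o["t"],o["tcp_pos"],F(o["tcp_pos"]),o["contact_force"])
E
```

```text
2.5 [ 0.48297196 -0.1042644   0.14236926] [-42.4  -0.9 142.4] [ 0.09014649 -0.15756157 -0.27441335]
```

Call:
move_arm:
  plan:
    - {"dp": [0.2,-0.7,0],"turn": [0,0,0]}
    - {"dp": [0.45,-1.4,0],"turn": [0,0,0]}
    - {"dp": [0.7,-2.2,0],"turn": [0,0,0]}
    - {"dp": [0.9,-2.9,0],"turn": [0,0,0]}
    - {"dp": [1.1,-3.6,0],"turn": [0,0,0]}
    - {"dp": [1.35,-4.3,0],"turn": [0,0,0]}
    - {"dp": [1.6,-5.1,0],"turn": [0,0,0]}
    - {"dp": [1.6,-5.1,0],"turn": [0,0,0]}

```text
t: 3.3
tcp_pos: [0.4988, -0.1548, 0.142]
ee_rot: [0.0, 0.989, 0.15, -0.0]
contact_force: [-0.4, -1.3, 1.1]
opening: -0.004
grip_force: 0.0
```

```bash
python3 - <<'E'
from h import *
o=observe();print(o["t"],F(o["tcp_pos"]),o["contact_force"])
b=camera("side");c=camera("top")
cv2.imwrite("pics/d.png",np.hstack([cv2.resize(b["color"][180:310,180:290],(550,600),interpolation=2),cv2.resize(c["color"][160:235,300:360],(250,600)[:1]*1+(312,),interpolation=2) if 0 else cv2.copyMakeBorder(cv2.resize(c["color"][160:235,300:350],(250,375)),0,225,0,0,0)]))
E
```

```text
3.3 [ 10.6  -0.8 142. ] [-0.38693877 -1.25012134  1.1099798 ]
```

View pics/d.png

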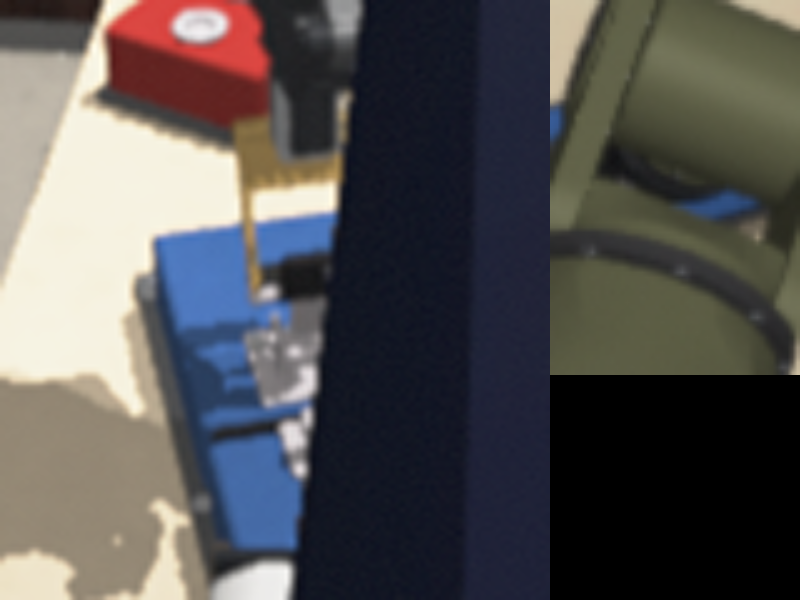

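The side view shows the claw still up (plate at (240-340,120-185)), and the finger at (305,120) seems to be in front of it. I'll check the depths.

```bash
python3 - <<'E'
from h import *
import pickle
s0=pickle.load(open("side.pkl","rb"))
b=camera("side");pickle.dump(b,open("side2.pkl","wb"))
print(F(observe()["tcp_pos"]))
def P(px,py): return 180+px/5,180+py*130/600
for nm,pts in(("plateL",[(247,130),(250,150),(255,170),(265,140)]),("finger",[(300,110),(300,130),(300,150),(285,140),(325,140)]),("arm",[(252,230)]),("paddle",[(290,275),(310,275)]),("plateR",[(340,150),(340,175),(300,172)])):
  for p in pts:
    u,v=P(*p); print(nm,p,b["z_map"][int(v),int(u)].round(3),F(w(b,u,v)))
for u,v in[(230,207),(236,208),(240,214),(236,218),(244,218)]: print("orig",F(w(s0,u,v)), "now",F(w(b,u,v)))
E
```

```text
[  9.6  -0.8 142. ]
plateL (247, 130) 0.693 [-15.3 -14.1 159.8]
plateL (250, 150) 0.702 [-17.3 -12.8 148.5]
plateL (255, 170) 0.707 [-16.4 -11.4 139.1]
plateL (265, 140) 0.704 [-20.4  -6.8 149.9]
finger (300, 110) 0.642 [ 24.4  -4.  197.5]
finger (300, 130) 0.647 [ 24.6  -4.1 188.8]
finger (300, 150) 0.651 [ 25.8  -4.3 180.8]
finger (285, 140) 0.654 [ 20.2  -8.1 181.6]
finger (325, 140) 0.65 [ 26.    3.9 184.1]
arm (252, 230) 0.713 [ -8.1 -14.5 116.5]
paddle (290, 275) 0.69 [ 22.4  -7.2 119. ]
paddle (310, 275) 0.692 [ 22.6  -0.3 117.8]
plateR (340, 150) 0.063 [ 473.8 -100.5  549.6]
plateR (340, 175) 0.062 [ 474.8 -100.7  549.4]
plateR (300, 172) 0.707 [-12.4   4.  138.6]
orig [-17.9 -12.5 160.2] now [-16.4 -12.8 161.4]
orig [-13.6  -2.8 159.6] now [ 17.1  -9.1 184.2]
orig [-18.2   5.2 141.2] now [ 17.8  -2.6 171. ]
orig [-14.4  -2.8 136.5] now [-13.8  -3.  137. ]
orig [-14.4  11.6 133.9] now [-14.2  11.6 134.1]
```

```bash
python3 - <<'E'
from h import *
import pickle
b=pickle.load(open("side2.pkl","rb"))
for u in(237,241,245):
  print(u,[(v,*F(w(b,u,v)).astype(int)) for v in range(188,226,2)])
p=W((10,0,142));q=b["R"]@p+b["t"];print("tcp px",q[0]/q[2]*b["fx"]+b["cx"],q[1]/q[2]*b["fy"]+b["cy"])
o=observe();print(o["q"],o["opening"],o["tcp_pos"],o["ee_rot"])
E
```

```text
237 [(188, np.int64(26), np.int64(-9), np.int64(230)), (190, np.int64(27), np.int64(-9), np.int64(227)), (192, np.int64(40), np.int64(-12), np.int64(233)), (194, np.int64(41), np.int64(-12), np.int64(230)), (196, np.int64(40), np.int64(-12), np.int64(226)), (198, np.int64(40), np.int64(-12), np.int64(222)), (200, np.int64(41), np.int64(-12), np.int64(218)), (202, np.int64(17), np.int64(-7), np.int64(196)), (204, np.int64(17), np.int64(-7), np.int64(192)), (206, np.int64(17), np.int64(-7), np.int64(188)), (208, np.int64(17), np.int64(-7), np.int64(184)), (210, np.int64(19), np.int64(-8), np.int64(182)), (212, np.int64(16), np.int64(-7), np.int64(175)), (214, np.int64(19), np.int64(-7), np.int64(173)), (216, np.int64(-16), np.int64(0), np.int64(139)), (218, np.int64(-14), np.int64(-1), np.int64(136)), (220, np.int64(-12), np.int64(-1), np.int64(133)), (222, np.int64(-163), np.int64(29), np.int64(-1)), (224, np.int64(-156), np.int64(28), np.int64(-1))]
241 [(188, np.int64(69), np.int64(-12), np.int64(260)), (190, np.int64(69), np.int64(-12), np.int64(257)), (192, np.int64(70), np.int64(
[... 1345 characters left out ...]
p.int64(4), np.int64(188)), (210, np.int64(25), np.int64(4), np.int64(184)), (212, np.int64(23), np.int64(4), np.int64(178)), (214, np.int64(-16), np.int64(14), np.int64(140)), (216, np.int64(-16), np.int64(13), np.int64(136)), (218, np.int64(-13), np.int64(13), np.int64(134)), (220, np.int64(-164), np.int64(48), np.int64(0)), (222, np.int64(-160), np.int64(47), np.int64(-2)), (224, np.int64(-153), np.int64(46), np.int64(-2))]
tcp px 240.54683457339044 224.1944822423847
[-3.69617943e-01  2.96042571e-01  1.67253370e+00  5.34478513e-05
  1.17323917e+00  8.99037953e-01] -0.0031825426730550267 [ 0.49849226 -0.15386245  0.14199078] [-7.67903090e-05  9.88612132e-01  1.50486013e-01 -8.43762633e-05]
```

The depths show the fingertips about 30 mm above the reported TCP (tips at about 172 mm for TCP z = 142). They passed over the claw without touching it, so claw and lever are unmoved. I'll go back over it and repeat the push 32 mm lower.

Call:
move_arm:
  plan:
    - {"dp": [0,0,2],"turn": [0,0,0]}
    - {"dp": [-0.7,2.2,2],"turn": [0,0,0]}
    - {"dp": [-1.7,5.4,2],"turn": [0,0,0]}
    - {"dp": [-2.7,8.6,2],"turn": [0,0,0]}
    - {"dp": [-2.8,9.1,2],"turn": [0,0,0]}
    - {"dp": [-2.8,9.1,2],"turn": [0,0,0]}
    - {"dp": [-2.8,9.1,-1],"turn": [0,0,0]}
    - {"dp": [-2.8,9.1,-1],"turn": [0,0,0]}

```text
t: 4.25
tcp_pos: [0.4693, -0.0634, 0.1295]
ee_rot: [-0.001, 0.989, 0.15, -0.002]
contact_force: [-0.2, -0.2, 0.2]
opening: -0.001
grip_force: 0.0
```

```bash
python3 - <<'E'
from h import *
o=observe();print(o["t"],F(o["tcp_pos"]),o["contact_force"],o["opening"])
b=camera("side")
S=b["color"][150:270,190:290]
cv2.imwrite("pics/e.png",cv2.resize(S,(500,600),interpolation=2))
for u in(224,228,232): print(u,[(v,*F(w(b,u,v)).astype(int).tolist()) for v in range(170,206,3)])
E
```

```text
4.25 [-85.5  -1.8 129.5] [-0.17180718 -0.1606138   0.22719731] -0.0013535971083428436
224 [(170, -71, -12, 202), (173, -75, -11, 193), (176, -76, -11, 186), (179, -77, -11, 179), (182, -75, -11, 173), (185, -77, -11, 165), (188, -232, 14, 47), (191, -219, 11, 48), (194, -211, 9, 46), (197, -209, 9, 38), (200, -208, 9, 31), (203, -208, 8, 22)]
228 [(170, -38, -10, 222), (173, -47, -9, 211), (176, -70, -5, 189), (179, -70, -5, 182), (182, -70, -5, 176), (185, -69, -5, 170), (188, -77, -4, 157), (191, -219, 21, 47), (194, -208, 18, 47), (197, -199, 17, 45), (200, -201, 17, 35), (203, -200, 16, 27)]
232 [(170, -41, -3, 220), (173, -54, -1, 205), (176, -70, 2, 188), (179, -69, 1, 182), (182, -72, 2, 174), (185, -69, 1, 169), (188, -226, 31, 49), (191, -215, 29, 48), (194, -204, 27, 48), (197, -198, 26, 44), (200, -196, 25, 37), (203, -199, 25, 26)]
```

View pics/e.png

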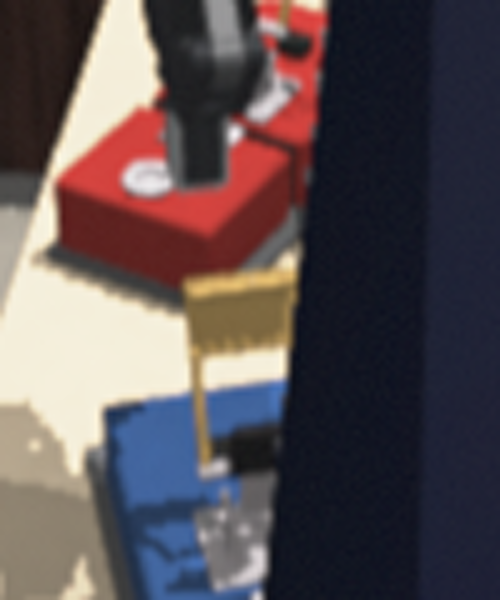

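The fingertip is visible at (200,187). Its depth gives z ≈ 160 mm with the TCP at 129.5, which confirms the 30 mm offset.

Call:
move_arm:
  plan:
    - {"dp": [0,0,-2.1],"turn": [0,0,0]}
    - {"dp": [0.5,-1.5,-2.1],"turn": [0,0,0]}
    - {"dp": [0.9,-3,-2.1],"turn": [0,0,0]}
    - {"dp": [1.3,-4,-2.1],"turn": [0,0,0]}
    - {"dp": [1.5,-4.8,-2.1],"turn": [0,0,0]}
    - {"dp": [1.7,-5.5,-2.1],"turn": [0,0,0]}
    - {"dp": [2.0,-6.3,-2.1],"turn": [0,0,0]}
    - {"dp": [2.2,-7,-2.1],"turn": [0,0,0]}

```text
t: 5.1
tcp_pos: [0.4928, -0.1336, 0.1112]
ee_rot: [0.0, 0.989, 0.151, 0.0]
contact_force: [0.3, 0.9, -0.1]
opening: 0.002
grip_force: 0.0
```

Call:
move_arm:
  plan:
    - {"dp": [0.2,-0.7,0],"turn": [0,0,0]}
    - {"dp": [0.4,-1.4,0],"turn": [0,0,0]}
    - {"dp": [0.6,-2,0],"turn": [0,0,0]}
    - {"dp": [0.8,-2.6,0],"turn": [0,0,0]}
    - {"dp": [1,-3.2,0],"turn": [0,0,0]}
    - {"dp": [1,-3.2,0],"turn": [0,0,0]}

```text
t: 5.7
tcp_pos: [0.5028, -0.1656, 0.111]
ee_rot: [0.0, 0.989, 0.15, 0.0]
contact_force: [-0.2, -0.3, -0.5]
opening: 0.001
grip_force: 0.0
```

```bash
python3 - <<'E'
from h import *
o=observe();print(o["t"],F(o["tcp_pos"]),o["contact_force"],o["opening"])
b=camera("side")
S=b["color"][170:290,190:290]
cv2.imwrite("pics/f.png",cv2.resize(S,(500,600),interpolation=2))
E
```

```text
5.7 [ 22.1  -0.2 111. ] [-0.23026436 -0.29139732 -0.45289924] 0.0007465625241467951
```

View pics/f.png

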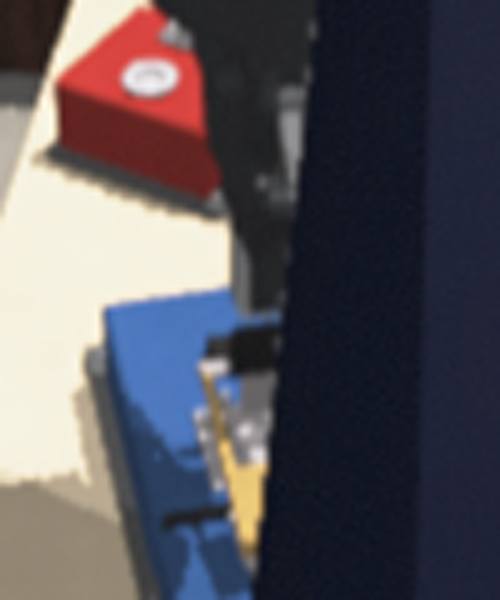

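The claw has dropped forward: its arms run from (205,365) to (250,550), over the keeper. The lever is still upright at (245,350). Next the finger goes over to its +x side and starts the swing.

Call:
move_arm:
  plan:
    - {"dp": [0.5,-1.5,0],"turn": [0,0,0]}
    - {"dp": [0.9,-2.9,0],"turn": [0,0,0]}
    - {"dp": [0.9,-2.9,-1.5],"turn": [0,0,0]}
    - {"dp": [0.9,-2.9,-2.8],"turn": [0,0,0]}
    - {"dp": [0.5,-1.7,-2.8],"turn": [0,0,0]}
    - {"dp": [0.2,-0.6,-2.8],"turn": [0,0,0]}
    - {"dp": [-0.2,0.8,-2.8],"turn": [0,0,0]}
    - {"dp": [-0.2,0.8,-2.8],"turn": [0,0,0]}

```text
t: 6.55
tcp_pos: [0.5004, -0.1551, 0.0837]
ee_rot: [0.0, 0.988, 0.151, 0.0]
contact_force: [-0.0, 0.0, -0.0]
opening: -0.002
grip_force: 0.0
```

```bash
python3 - <<'E'
from h import *
o=observe();print(o["t"],F(o["tcp_pos"]),o["contact_force"],o["opening"])
b=camera("side")
S=b["color"][170:290,190:290]
cv2.imwrite("pics/g.png",cv2.resize(S,(500,600),interpolation=2))
E
```

```text
6.55 [11.3  0.6 83.7] [-0.01586867  0.01110658 -0.00354363] -0.0015159297513427056
```

View pics/g.png

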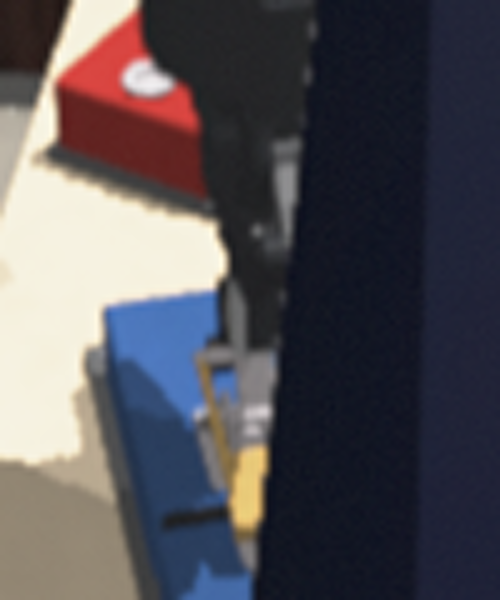

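The finger (240,320) is now in front of the lever and pushing it back. The claw plate is at (250,490) over the keeper. Continue along the arc.

Call:
move_arm:
  plan:
    - {"dp": [-0.15,0.5,0],"turn": [0,0,0]}
    - {"dp": [-0.3,1,-0.1],"turn": [0,0,0]}
    - {"dp": [-0.5,1.6,-0.3],"turn": [0,0,0]}
    - {"dp": [-0.7,2.3,-0.6],"turn": [0,0,0]}
    - {"dp": [-0.9,2.9,-0.9],"turn": [0,0,0]}
    - {"dp": [-1.1,3.6,-1.3],"turn": [0,0,0]}
    - {"dp": [-1.1,3.6,-1.3],"turn": [0,0,0]}

```text
t: 7.3
tcp_pos: [0.489, -0.12, 0.0694]
ee_rot: [-0.0, 0.989, 0.151, -0.001]
contact_force: [0.7, -0.4, 0.5]
opening: 0.003
grip_force: 0.2
```

```bash
python3 - <<'E'
from h import *
o=observe();print(o["t"],F(o["tcp_pos"]),o["contact_force"],A@o["contact_force"])
b=camera("side")
S=b["color"][170:290,190:290]
cv2.imwrite("pics/i.png",cv2.resize(S,(500,600),interpolation=2))
E
```

```text
7.3 [-25.6   0.2  69.4] [ 0.71048096 -0.36165106  0.53654933] [0.55632452 0.57103215 0.53654933]
```

View pics/i.png

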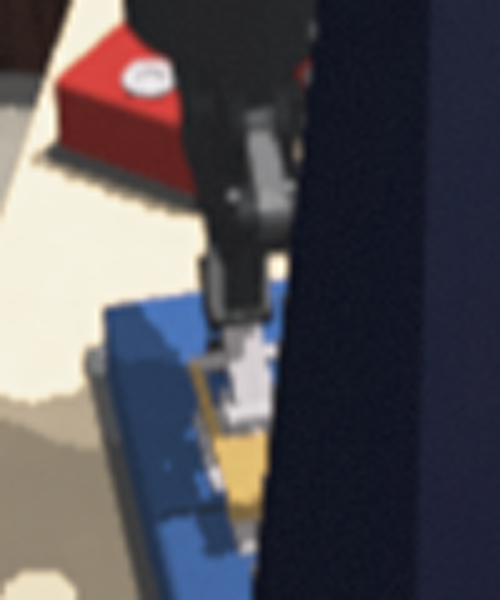

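The lever is laid over, with the finger on the paddle at (240,320). The claw plate at (245,470) is pulled onto the keeper and the seam has narrowed. Now press down over centre.

Call:
move_arm:
  plan:
    - {"dp": [-0.2,0.6,-0.6],"turn": [0,0,0]}
    - {"dp": [-0.35,1.1,-1.3],"turn": [0,0,0]}
    - {"dp": [-0.45,1.5,-2],"turn": [0,0,0]}
    - {"dp": [-0.55,1.8,-2.7],"turn": [0,0,0]}
    - {"dp": [-0.55,1.8,-2.7],"turn": [0,0,0]}

```text
t: 7.85
tcp_pos: [0.4839, -0.1025, 0.0423]
ee_rot: [-0.0, 0.989, 0.151, -0.0]
contact_force: [0.2, 0.5, 0.5]
opening: -0.003
grip_force: 0.0
```

```bash
python3 - <<'E'
from h import *
o=observe();print(o["t"],F(o["tcp_pos"]),A@o["contact_force"])
E
```

```text
7.85 [-43.8   0.5  42.3] [-0.40303126  0.30346516  0.45085404]
```

Call:
move_arm:
  plan:
    - {"dp": [0,0,-0.1],"turn": [0,0,0]}
    - {"dp": [0,0,-0.2],"turn": [0,0,0]}
    - {"dp": [0,0,-0.3],"turn": [0,0,0]}

```text
t: 8.15
tcp_pos: [0.4843, -0.1028, 0.0412]
ee_rot: [-0.0, 0.989, 0.151, 0.0]
contact_force: [-11.4, 5.1, 29.3]
opening: 0.002
grip_force: 14.8
```

It is firm at the expected flat height (tip at about 71 mm). Lift off and clear the view.

Call:
move_arm:
  plan:
    - {"dp": [0,0,2],"turn": [0,0,0]}
    - {"dp": [0,0,6],"turn": [0,0,0]}
    - {"dp": [0,0,11],"turn": [0,0,0]}
    - {"dp": [0,0,16],"turn": [0,0,0]}
    - {"dp": [0,0,18],"turn": [0,0,0]}
    - {"dp": [-5,-5,18],"turn": [0,0,0]}
    - {"dp": [-9,-10,18],"turn": [0,0,0]}
    - {"dp": [-12,-14,18],"turn": [0,0,0]}

```text
t: 8.95
tcp_pos: [0.3842, -0.2165, 0.2201]
ee_rot: [0.0, 0.989, 0.151, 0.0]
contact_force: [0.9, -1.3, 0.4]
opening: -0.0
grip_force: 0.0
```

Call:
move_arm:
  plan:
    - {"dp": [-3,-4,0],"turn": [0,0,0]}
    - {"dp": [-6,-8,0],"turn": [0,0,0]}
    - {"dp": [-9,-12,0],"turn": [0,0,0]}
    - {"dp": [-12,-16,0],"turn": [0,0,0]}
    - {"dp": [-15,-20,0],"turn": [0,0,0]}
    - {"dp": [-15,-24,0],"turn": [0,0,0]}
    - {"dp": [-15,-27,0],"turn": [0,0,0]}
    - {"dp": [-15,-27,0],"turn": [0,0,0]}

```text
t: 9.75
tcp_pos: [0.2346, -0.4881, 0.2189]
ee_rot: [-0.001, 0.989, 0.149, -0.0]
contact_force: [0.1, 0.7, -0.4]
opening: -0.0
grip_force: 0.0
```

```bash
python3 - <<'E'
from h import *
o=observe();print(o["t"],F(o["tcp_pos"]),o["contact_force"])
def scan(c):
  print("rows y=+15..-15 step; cols x=-80..80: height / colour")
  Q=[];
  for v in range(165,225):
    for u in range(258,358):
      if c["z_map"][v,u]>0:
        f=F(w(c,u,v)); Q.append([*f,*c["color"][v,u]])
  Q=np.array(Q)
  for y in(-16,-9,0,9,16):
    print(y,[(x,int(np.median(q[:,2])),*np.median(q[:,3:],0).astype(int).tolist()) for x in range(-75,80,6) if len(q:=Q[(abs(Q[:,1]-y)<4)&(abs(Q[:,0]-x)<3.5)])])
scan(camera("top"))
E
```

```text
9.75 [ 250.4 -352.   218.9] [ 0.1036969   0.69755598 -0.39439931]
rows y=+15..-15 step; cols x=-80..80: height / colour
-16 [(-75, 47, 142, 87, 52), (-69, 49, 143, 87, 53), (-63, 50, 139, 85, 51), (-57, 51, 94, 59, 36), (-51, 48, 99, 61, 37), (-45, 49, 97, 60, 37), (-39, 51, 98, 61, 38), (-33, 51, 109, 67, 41), (-27, 49, 126, 85, 53), (-21, 59, 152, 153, 161), (-15, 60, 98, 134, 149), (-9, 57, 95, 133, 149), (-3, 66, 97, 123, 142), (3, 69, 104, 137, 146), (9, 57, 108, 130, 148), (15, 54, 106, 146, 167), (21, 74, 86, 142, 166), (27, 73, 87, 156, 188), (33, 74, 89, 154, 187), (39, 75, 89, 148, 176), (45, 77, 92, 152, 177), (51, 75, 86, 127, 147), (57, 49, 140, 89, 56), (63, 50, 144, 88, 53), (69, 50, 145, 89, 54), (75, 50, 145, 89, 54)]
-9 [(-75, 49, 143, 87, 52), (-69, 47, 143, 87, 52), (-63, 49, 116, 71, 44), (-57, 70, 52, 44, 42), (-51, 70, 51, 44, 44), (-45, 68, 51, 46, 44), (-39, 70, 51, 46, 45), (-33, 72, 66, 52, 52), (-27, 56, 109, 91, 85), (-21, 62, 139, 135, 139), (-15, 54, 133, 129, 132), (-9, 60, 125, 121, 124), (-3, 71, 137, 134, 137), (3, 73, 166, 163, 165), (9, 52, 158, 1
[... 1463 characters left out ...]
63, 50, 146, 89, 55), (69, 50, 147, 91, 56), (75, 53, 181, 164, 161)]
16 [(-75, 50, 143, 87, 53), (-69, 51, 144, 88, 53), (-63, 51, 144, 88, 53), (-57, 51, 137, 83, 51), (-51, 50, 129, 79, 50), (-45, 49, 124, 76, 48), (-39, 51, 127, 78, 48), (-33, 48, 126, 77, 48), (-27, 49, 130, 84, 52), (-21, 63, 148, 147, 153), (-15, 59, 104, 119, 129), (-9, 56, 104, 123, 125), (-3, 66, 110, 116, 125), (3, 70, 134, 161, 172), (9, 61, 123, 145, 156), (15, 63, 115, 138, 147), (21, 71, 94, 154, 179), (27, 73, 91, 158, 194), (33, 74, 90, 161, 198), (39, 77, 92, 163, 199), (45, 77, 92, 163, 195), (51, 77, 95, 121, 132), (57, 47, 137, 92, 68), (63, 47, 147, 90, 54), (69, 48, 148, 90, 55), (75, 49, 148, 91, 55)]
```

```bash
python3 - <<'E'
from h import *
import pickle
for c in(pickle.load(open("top.pkl","rb")),camera("top")):
  Q=np.array([F(w(c,u,v)) for v in range(165,225) for u in range(258,362) if c["z_map"][v,u]>0])
  q=Q[(Q[:,2]>40)&(Q[:,2]<60)&(abs(Q[:,1])<35)]
  print("half end x",np.percentile(q[:,0],99.7),q[:,0].max())
print(sign_off())
E
```

```text
half end x 108.15899999999999 109.3
half end x 102.1 103.3
the job is handed in; nothing more can be done
None
```

The blue latch is closed and handed in: the claw is over the keeper, the lever stayed flat after I let go, and the sliding half was drawn in by about 6 mm. I never moved the gripper to the red flask, though I did not re-measure its latch at the end.

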